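# Hang a lift-off cabinet door on its pintles and close it

## Task

Hang the small cabinet's door: lift it straight up out of the slotted rack, bring it to the cabinet standing well open, feel for the two pintle pins and lower both hinge knuckles onto them together until the door is fully down. Then let go of it and push it shut until the roller catch has it and it lies parallel with the cabinet front. Work gently (the door must never bear on the cabinet or its pins with more than 40 N), and leave the rack's other board, the screwdriver, the screw tin and the tape measure where they are.

Things in the scene. Friction and masses are not known exactly. Their poses are not given: they have to be found in the camera images.
- door: Light frame-and-panel door, 160 wide, 190 tall, 16 thick, about 0.32 kg, upright in a groove of the rack. Origin: centre of its underside, mid thickness. x points through the thickness to the inner face, y along the width to the hinge edge, z up. Frame pieces are flat: 34 wide at the sides, 42 high at top and bottom; the panel between is 7 thick.
- door_top (a point): Middle of the door's top edge, at (0, 0, 190) mm in the door's frame; the edge can be gripped across its 16 mm, to 40 mm down.
- knuckle_low (a point): Centre of the lower mouth of the lower knuckle's bore, at (0, 93, 30) in the door's frame. Knuckle: upright steel tube on the hinge edge, 14 outside, 10 bore, 24 tall, open at both ends, with a 2 mm thick strap on the outer face at y 43 to 90.
- knuckle_high (a point): The same for the upper knuckle, at (0, 93, 140) in the door's frame.
- knob (a point): Tip of the brass knob, at (-32, -63, 95) in the door's frame; it is 21 across and stands 24 proud of the door's outer (-x) face.
- strike (a point): Tip of the bent brass strike (14 wide, 20 high) that stands 34 proud of the door's inner (+x) face, at (42, -50, 153) in the door's frame. The cabinet's roller catch rides over it when the door shuts.
- free_edge (a point): Middle of the door's free edge (away from the hinges), at (0, -80, 95) in the door's frame.
- cabinet: Wooden cabinet without its door, 130 deep, 164 wide, 215 high, fixed to the bench. Origin: centre of its underside; the open front, at x -65, faces -x; y points to the hinge side, z up. Hung, the door's underside is 22 above the bench. Shut, its yaw equals the cabinet's and its middle plane is at x -76; a quarter open, its yaw is the cabinet's minus 1.57 (free edge swung to -x).
- pintle_low (a point): Fixed point of the cabinet at (-76, 90, 52): where the centre of the lower pintle's shoulder top would be with no packing. Wood packing, not measured, holds both pintles alike farther out: the real shoulder is 4 to 17 mm from here along the cabinet's +y, same x and height. Shoulder 14 across, 20 high; on it a flat-topped pin 8 across, 22 high, its edge only just broken.
- pintle_high (a point): The same for the upper pintle, at (-76, 90, 162) in the cabinet's frame, on the same upright axis. The pintles stay put in use. The lower knuckle must pass in below the upper pintle.
- catch (a point): Centre of the catch's white roller at rest, under the cabinet's top board, at (-54, -45, 181) in the cabinet's frame. Shutting the door over it takes a push of about 2 to 6 N near the free edge, in the last 25 mm; then it holds the door against two 3 mm bumpers.
- rack: Wooden rack of two grooved bearers, 124 long (x), 170 wide (y), 44 high, fixed to the bench. Origin: centre of its underside. Two grooves, 17 wide and 30 deep, run along its x at y -39.5 and +39.5, floor 14 above the bench. The door stands in one, the board in the other, hinge edge to the rack's +x.
- shelf_board: Plain plywood board, 136 wide (y), 86 tall, 16 thick (x), upright in the rack's other groove. Origin: centre of its underside. Leave alone.
- screwdriver: Screwdriver with orange and black handle, 252 long, 36 thick, lying on the bench; origin under its middle. Leave alone.
- screw_tin: Open round tin of screws, 77 across, 30 high; origin: centre of its underside. Leave alone.
- tape_measure: Yellow tape measure, 88 long, 36 thick, 62 high; origin: under its middle. Leave alone.

How it is judged (in metres and radians):
On the way, in this order (a step that is already met when the one before it is completed fails the run):
1. The door is lifted clear of the rack (z of door in the frame of rack above 0.05 m and contact force between door and rack below 0.1 N), for 0.1 s.
2. Both knuckles are fully down on their pintle shoulders, with the door still standing open by more than 30 degrees (z of knuckle_low in the frame of pintle_low between -0.003 and 0.003 m and x of knuckle_low in the frame of pintle_low between -0.004 and 0.004 m and horizontal distance between knuckle_low and pintle_low below 0.0195 m and z of knuckle_high in the frame of pintle_high between -0.003 and 0.003 m and x of knuckle_high in the frame of pintle_high between -0.004 and 0.004 m and horizontal distance between knuckle_high and pintle_high below 0.0195 m and angle between the x axis of door and the x axis of cabinet, either way round above 0.52 rad), for 0.2 s.
At the end, for the whole second after the job is handed in: The door hangs on both pins: each knuckle's lower end within 3 mm of its shoulder's height, 4 mm front to back and 19.5 mm sideways of the listed no-packing point. It is shut, within 0.04 rad of parallel to the cabinet front with its free edge at the cabinet's -y side, and at rest (z of knuckle_low in the frame of pintle_low between -0.003 and 0.003 m and x of knuckle_low in the frame of pintle_low between -0.004 and 0.004 m and horizontal distance between knuckle_low and pintle_low below 0.0195 m and z of knuckle_high in the frame of pintle_high between -0.003 and 0.003 m and x of knuckle_high in the frame of pintle_high between -0.004 and 0.004 m and horizontal distance between knuckle_high and pintle_high below 0.0195 m and angle between the x axis of door and the x axis of cabinet, either way round below 0.04 rad and y of free_edge in the frame of cabinet below -0.05 m and linear speed of door below 0.01 m/s and angular speed of door below 0.05 rad/s); the robot touches nothing.
It fails at once if The door bears on or knocks against the cabinet or its pins with more than 40 N in all (contact force between door and cabinet above 40 N).
It fails at once if The rack's other board is moved more than 15 mm (distance of shelf_board from where it was at the start of the episode above 0.015 m).
It fails at once if The screwdriver is moved more than 20 mm (distance of screwdriver from where it was at the start of the episode above 0.02 m).
It fails at once if The screw tin is moved more than 20 mm (distance of screw_tin from where it was at the start of the episode above 0.02 m).
It fails at once if The tape measure is moved more than 20 mm (distance of tape_measure from where it was at the start of the episode above 0.02 m).
It also fails if it takes over 64 s, if anything falls off the work surface, if the arm or the gripper's body presses on something with over 40 N, if the wrist force passes 120 N, or if a joint passes its speed limit or range.

## Robot

A 6-joint arm with a two-finger parallel gripper is mounted at the origin on a cart in front of the work surface, level with it; the furniture and walls round the work are solid. World frame = base frame: x ahead of the robot, y to its left, z up, the work surface at z = 0. Lengths are in m, angles in degrees, forces in N, time in s.
With the tool pointing down it reaches from about 0.375 to 0.9 m from the base axis. Payload 3.1 kg.
Tool frame: the origin (TCP) lies at the very end of the fingers, on their centre line; the grasp point (between the pads) lies bot.hold_point_z behind it (bot.hold_point_z is the distance from the TCP to the grasp point, in m); z points along the fingers, y is the line along which they close (so a half turn about z gives the same grasp; the last joint's range is limited). The gripper opens to 87 mm and grips with 3 to 60 N. Pads are 19 mm wide; open, the fingers measure 117 mm over their backs; the gripper's body (75 mm by 190 mm) begins 51 mm behind the grasp point.
Start: joints at [56.694, 30.224, 82.088, -0, 67.689, -10.227], TCP at [0.245, 0.575, 0.223] pointing down, gripper open.
Joint ranges: [-176.69, 176.69], [-43.24, 126.21], [12.49, 139.97], [-82, 262], [0, 151.66], [-163.58, 163.58]. Speed limits (degrees/s): [159.86, 159.86, 180, 180, 180, 180].

## Interface

Orientations are given as a 3x3 rotation matrix whose columns are the frame's x, y, z axes.
In Python, from rig import bot gives the robot as it stands.
- The arm moves only by the tool apply_moves, never from a script. Its argument "plan" is one flat list of numbers, 4 for each row, row after row: the shift along the world's x, y, z normalised to -1 to 1, where 1 is 0.05 m, then the turn about the world's z normalised to -1 to 1, where 1 is 10 degrees. A call has 1 to 12 rows; each row shifts and turns the commanded pose from where the row before left it; what a row does not reach is not made up. A row lasts 1/8 s, in which the tool goes at most 62.5 mm and 10.7 degrees, less where a joint would pass 70% of its speed; a pose out of reach is approached as far as the arm can. A call with a number of a shift or a turn outside -1 to 1 is refused whole. A call with a gripper value outside its range is refused whole. "grip" is the closure, from -1 (fully open) to 1 (shut), so that 0 is half open, set as the call begins (left out, the last holds). The fingers move at their own pace and stop on an object; the grip force is fixed at half the most. Time passes only in rows, so rows that do not move let the fingers close. It gives the time, the measured TCP pose, the force, the opening and the grip force at its end, in the units of the state.
- bot.read_state(): the state, without advancing time (a new reading comes with each control period).
- bot.capture(name): name is "scene" or "top" or "wrist"; returns (picture, depth): 420x560x3 uint8, red, green, blue; 420x560 float32, m along the optical axis (not along the pixel's ray), 0 where there is no reading.
- bot.camera_info(name): a dict with "vertical_fov" (degrees; the focal length in pixels is half the picture's height over the tangent of half this angle, whatever the lens; pixels are square), "cx", "cy" (the principal point, pixels), "rvec" (rotation vector, rad) and "tvec" (3), from world to camera coordinates, as OpenCV has them; the wrist camera has in their place "mount" (4x4, takes a point from camera to tool coordinates, whose origin is the TCP and whose axes are the flange's). Camera axes: x right, y down, z forward; pixel columns grow to the right and rows downward; lengths in m; the calibration is good to about 2 mm. The wrist camera is an equidistant fisheye: a pixel r from the principal point sees the ray r / f radians off the axis. A picture is of the moment at which its call begins: read the wrist's pose just before it. camera_info takes no time and is no camera call.
- bot.hand_in(): hands the job in; it is judged then, once.
Trained networks look in the newest picture that a camera, given by its name, has taken for a name from the list of things; names that differ only in an ending like _2 or _b are one class to them, and where a whole thing is asked for, a point or a joint stands for the part that bears it (a point fixed in the world has none). Each returns a list of dicts, best first, with "p" (0 to 1); they miss things now and then, are a little off and sometimes report something else, mostly with a low value. They report only what shows in the picture. A call takes as long as a camera call.
- bot.outline_of(camera, target): "mask" (420x560 bool, what is visible of it) and "xy" ([column, row] as shares, 0 to 1, of the picture: columns of its width, rows of its height, amid what is visible of it).
- bot.pinpoint(camera, target): "xy" ([column, row] as shares, 0 to 1, of the picture: columns of its width, rows of its height: a listed point, or the origin of a listed thing).
The state is a dict: "time_s": time; "joint_positions": joint angles; "qvel": joint speeds; "tau": joint torques, N m; "position": TCP position; "tcp_rot": TCP orientation; "force": force on the tool from outside, world axes, zero at the start; "moment": the same for the moment, N m; "opening": opening from 0.0 (shut) to 1.0 (fully open); "grasp_force": force on a finger pad.
Only numpy, scipy, OpenCV 4.12 (cv2) and the standard library are available. Lean on these libraries where they do the work, as an engineer would, in place of code of your own. Each camera call takes 0.05 s, during which the arm holds its last target. There are 200 camera calls.

## Working session

There is one attempt and no reset: what is moved stays moved. The work goes in short steps, Python scripts to look and compute and a tool call to move; the robot and the scene stay as the last step left them, time stands still between calls to the robot, and variables do not carry over. Pictures are saved under pics/ and viewed, at most 10 in all, crops included, and the job is handed in when it is done.

Besides the shell and the picture viewer there is one more tool, called as name(argument=value, ...) on one line, values as JSON. apply_moves: Moves the arm, as the interface text tells. Its arguments: {"type":"object","properties":{"plan":{"type":"array","items":{"type":"number"}},"grip":{"type":"number"}},"required":["plan"]}

```bash
ls; mkdir -p pics; cat > h.py <<'E'
import numpy as np, cv2
from rig import bot
def cam(n):
    i=bot.camera_info(n); f=210/np.tan(np.radians(i['vertical_fov'])/2)
    R=cv2.Rodrigues(np.array(i['rvec'],float))[0]; t=np.array(i['tvec'],float).ravel()
    return f,i['cx'],i['cy'],R,t
def cloud(n,d):
    f,cx,cy,R,t=cam(n); v,u=np.mgrid[:420,:560]
    P=np.stack([(u-cx)/f*d,(v-cy)/f*d,d],-1)
    return (P-t)@R   # R^T(P-t)
def proj(n,X):
    f,cx,cy,R,t=cam(n); p=R@np.asarray(X)+t
    return f*p[0]/p[2]+cx,f*p[1]/p[2]+cy
E
python3 - <<'E'
from h import *
print(bot.read_state()); print(bot.hold_point_z)
for n in ('scene','top'):
    print(n,bot.camera_info(n))
    p,d=bot.capture(n); cv2.imwrite(f'pics/{n}0.png',p[:,:,::-1]); np.savez(f'{n}0.npz',p=p,d=d)
    for t in ('door','cabinet','rack','shelf_board','screwdriver','screw_tin','tape_measure'):
        r=bot.pinpoint(n,t)
        if r: print(t,[(round(q['p'],2),np.round(np.array(q['xy'])*[560,420],1)) for q in r[:2]])
E
```

```text
pics
{'time_s': 0.0, 'joint_positions': array([ 5.66926111e+01,  3.02787797e+01,  8.21576725e+01,  1.89659895e-04,
        6.76873572e+01, -1.02274161e+01]), 'qvel': array([-0.04351856,  0.06181674,  0.00131368, -0.00191037,  0.03403831,
        0.08179553]), 'tau': array([-7.88975285e-04, -4.40048361e+01, -1.76588076e+01,  6.33438933e-02,
        5.83703094e-02, -1.71216607e-04]), 'position': array([0.24457247, 0.5743608 , 0.22156648]), 'tcp_rot': array([[-9.19957855e-01,  3.92015472e-01, -1.18916480e-03],
       [ 3.92017085e-01,  9.19956167e-01, -1.80424502e-03],
       [ 3.86687530e-04, -2.12600230e-03, -9.99997665e-01]]), 'force': array([-0.17112235,  0.20716344, -0.12602022]), 'moment': array([-0.07121313, -0.02780789,  0.03546228]), 'grasp_force': 0.0, 'opening': 1.001729555594144}
0.0187
scene {'vertical_fov': 46.0931258824862, 'cx': 280.9790863239829, 'cy': 221.12199910739042, 'rvec': array([ 2.15192955, -0.5602237 ,  0.25005828]), 'tvec': array([-0.50103373,  0.29929368,  1.26775622])}
door [(0.79, array([224.2, 210.7])), (0.35, array([228.2, 221.3]))]
cabinet [(0.73, array
[... 209 characters left out ...]
ew_tin [(0.74, array([294.3, 232. ])), (0.56, array([324.8, 299. ]))]
tape_measure [(0.64, array([318.9, 374.1]))]
top {'vertical_fov': 47.313029712725495, 'cx': 280.21666729284755, 'cy': 215.87656046748813, 'rvec': array([ 2.21213845, -2.14835341,  0.10315621]), 'tvec': array([-0.03662707,  0.59030823,  1.25812201])}
door [(0.6, array([159.6, 240. ]))]
cabinet [(0.45, array([144.6, 196.3])), (0.35, array([184.8, 236. ]))]
rack [(0.58, array([311.2, 234.5]))]
shelf_board [(0.95, array([185.2, 239.2])), (0.49, array([144.7, 198.3]))]
screwdriver [(0.83, array([247.2, 252. ]))]
screw_tin [(0.95, array([238.2, 183.4])), (0.29, array([133.7, 264.1]))]
tape_measure [(0.96, array([415.4, 267. ]))]
```

View pics/scene0.png

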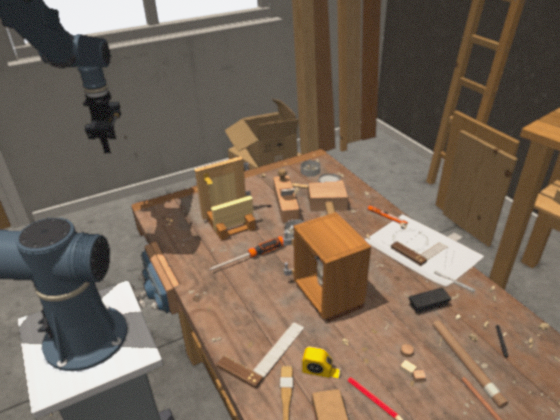

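View pics/top0.png

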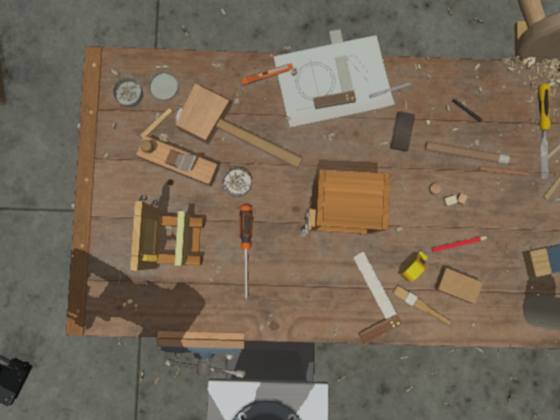

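The scene view shows the door upright in the rack (~220,190), cabinet (~330,265) open towards the robot with pintles on its left. The top view shows the rack at (165,240) and cabinet at (352,200), pintles at about (308,222).

```bash
python3 - <<'E'
from h import *
z=np.load('top0.npz'); C=cloud('top',z['d']); p=z['p']
zs=np.load('scene0.npz'); S=cloud('scene',zs['d'])
ok=z['d']>0
print('table z',np.median(C[300:320,230:330,2]),np.median(C[120:150,320:380,2]))
def rect(name,m):
    P=C[m][:,:2]; r=cv2.minAreaRect((P*1000).astype(np.float32)); print(name,m.sum(),r,'z',np.median(C[m][:,2]), 'lo/hi',P.min(0),P.max(0))
v,u=np.mgrid[:420,:560]
box=lambda a,b,c,d:(u>a)&(u<b)&(v>c)&(v<d)&ok
rect('cabtop',box(290,410,150,250)&(C[...,2]>.205)&(C[...,2]<.225))
rect('pint',box(290,318,190,245)&(C[...,2]>.10)&(C[...,2]<.2))
rect('doortop',box(120,165,180,285)&(C[...,2]>.19)&(C[...,2]<.215))
rect('board',box(165,200,180,285)&(C[...,2]>.09)&(C[...,2]<.115))
rect('rack',box(120,220,190,285)&(C[...,2]>.035)&(C[...,2]<.055))
m=box(120,165,180,285)&(C[...,2]>.06)&(C[...,2]<.19); rect('doorsides',m)
# scene cloud
ks=zs['d']>0
m=ks&(S[...,2]>.06)&(S[...,2]<.23)&(S[...,0]>.35)&(S[...,0]<.75)&(S[...,1]>.25)&(S[...,1]<.52)
Q=S[m]; print('scene door',Q.min(0),Q.max(0))
for a in np.arange(.06,.22,.02):
    q=Q[(Q[:,2]>a)&(Q[:,2]<a+.02)]; print(a.round(2),len(q),q.min(0).round(3),q.max(0).round(3))
m=ks&(S[...,2]>.205)&(S[...,2]<.225)&(S[...,0]>.35)&(S[...,0]<.8)&(S[...,1]>-.25)&(S[...,1]<.1)
print('scene cabtop',cv2.minAreaRect((S[m][:,:2]*1000).astype(np.float32)))
for n in('top','scene'):
  for t in ('door_top','knuckle_low','knuckle_high','knob','strike','free_edge','pintle_low','pintle_high','catch'):
    r=bot.pinpoint(n,t)
    for q in r[:1]:
        x=np.array(q['xy'])*[560,420]; i,j=int(x[1]),int(x[0]); print(n,t,round(q['p'],2),x.round(1),(C if n=='top' else S)[i,j].round(3))
E
```

```text
table z 0.00035804113990565425 -0.00029125006731842596
cabtop 4033 ((618.28759765625, -184.95301818847656), (164.9582977294922, 131.78445434570312), 88.23180389404297) z 0.21505814741529083 lo/hi [ 0.55092725 -0.26805527] [ 0.68616603 -0.10174331]
pint 250 ((589.810302734375, -102.6994857788086), (35.8472900390625, 109.91922760009766), 74.2409896850586) z 0.16226271543909282 lo/hi [ 0.53988409 -0.11188379] [ 0.64678681 -0.07221191]
doortop 594 ((523.1566772460938, 310.4816589355469), (17.333663940429688, 158.45932006835938), 89.21847534179688) z 0.20392341150054993 lo/hi [0.44405255 0.30106621] [0.60245917 0.32022834]
board 386 ((523.1402587890625, 231.91969299316406), (17.713340759277344, 133.82200622558594), 89.17562866210938) z 0.10034387115151591 lo/hi [0.45633926 0.2221327 ] [0.58998763 0.24159642]
rack 811 ((536.3067016601562, 247.5229034423828), (177.55908203125, 128.41416931152344), 4.082927227020264) z 0.044622426739342975 lo/hi [0.44319253 0.18574041] [0.62093686 0.3170334 ]
doorsides 962 ((533.7472534179688, 294.82354736328125), (179.95484924316406, 36.80766677856445), 4.7
[... 953 characters left out ...]
72 [142.4 197.7] [0.615 0.314 0.162]
top pintle_low 0.76 [309.9 231.9] [ 0.555 -0.099 -0.004]
top pintle_high 0.74 [312.2 230.1] [ 0.557 -0.107 -0.   ]
top catch 0.86 [370.5 224.6] [ 0.562 -0.223  0.217]
scene door_top 0.82 [219.2 163.1] [0.524 0.318 0.201]
scene knuckle_low 0.84 [248.  196.4] [0.609 0.304 0.054]
scene knuckle_high 0.82 [246.2 169.3] [0.61  0.304 0.16 ]
scene knob 0.95 [198.6 188. ] [0.44  0.302 0.147]
scene strike 0.96 [209.9 180.6] [0.473 0.284 0.173]
scene free_edge 0.86 [197.6 195.7] [0.483 0.474 0.004]
scene pintle_low 0.73 [290.6 268.5] [ 0.588 -0.025 -0.006]
scene pintle_high 0.93 [288. 242.] [ 0.548 -0.087  0.154]
scene catch 0.62 [320.1 262. ] [ 0.551 -0.241  0.203]
```

apply_moves(plan=[0.69, -0.66, 0.08, 0.28, 0.69, -0.66, 0.08, 0.28, 0.69, -0.66, 0.08, 0.28, 0.69, -0.66, 0.08, 0.28, 0.69, -0.66, 0.08, 0.28, 0.69, -0.66, 0.08, 0.28, 0.69, -0.66, 0.08, 0.28, 0.69, -0.66, 0.08, 0.28, 0, 0, 0, 0, 0, 0, 0, 0], grip=-1)

```text
time_s: 2.95
position: [0.5205, 0.3109, 0.2544]
tcp_rot: [[-1.0, 0.013, -0.001], [0.013, 1.0, 0.0], [0.001, 0.0, -1.0]]
force: [-0.3, 0.7, -0.1]
opening: 1.0
grasp_force: 0.0
```

```bash
python3 - <<'E'
from h import *
s=bot.read_state(); print(s['position'],np.degrees(np.arctan2(s['tcp_rot'][1,1],s['tcp_rot'][0,1])),s['tcp_rot'][2],s['force'])
i=bot.camera_info('wrist'); print(i)
p,d=bot.capture('wrist'); cv2.imwrite('pics/w1.png',p[:,:,::-1]); np.savez('w1.npz',p=p,d=d,pos=s['position'],R=s['tcp_rot'])
E
```

```text
[0.52050477 0.31093767 0.25435689] 89.26977644275578 [ 1.06257532e-03  2.10403804e-04 -9.99999413e-01] [-0.34278045  0.68482346 -0.06007893]
{'vertical_fov': 65.70646984690485, 'cx': 274.3935802962194, 'cy': 207.8332411183924, 'mount': array([[ 1.60742171e-03, -9.64154224e-01, -2.65337614e-01,
         7.32496287e-02],
       [ 9.99998519e-01,  1.71281317e-03, -1.65814119e-04,
         1.62210073e-04],
       [ 6.14344144e-04, -2.65336954e-01,  9.64155549e-01,
        -1.62697689e-01],
       [ 0.00000000e+00,  0.00000000e+00,  0.00000000e+00,
         1.00000000e+00]])}
```

View pics/w1.png

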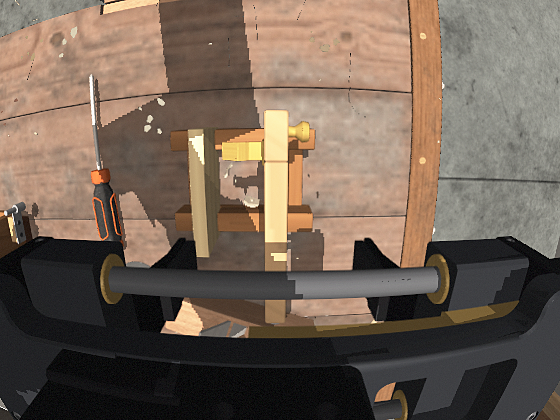

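The wrist view shows the door's top edge at columns 265-288, near centre between the fingers; knob right (300,130), strike left (240,150).

```bash
cat >> h.py <<'E'
def wcloud(d,pos,R):
    i=bot.camera_info('wrist'); f=210/np.tan(np.radians(i['vertical_fov'])/2); M=np.array(i['mount'])
    v,u=np.mgrid[:420,:560]; x=u-i['cx']; y=v-i['cy']; r=np.hypot(x,y)+1e-9; th=r/f
    k=np.tan(th)/r
    P=np.stack([x*k*d,y*k*d,d],-1)
    return (P@M[:3,:3].T+M[:3,3])@R.T+pos
E
python3 - <<'E'
from h import *
z=np.load('w1.npz'); W=wcloud(z['d'],z['pos'],z['R'])
m=(z['d']>0)&(abs(W[...,2]-.204)<.012)&(abs(W[...,1]-.31)<.03)&(W[...,0]>.43)&(W[...,0]<.5)
v,u=np.mgrid[:420,:560]; m&=v<235
P=W[m]; print(m.sum(),P.min(0),P.max(0),np.median(P,0))
print(cv2.minAreaRect((P[:,:2]*1000).astype(np.float32)))
for a in np.arange(.44,.5,.01):
    q=P[abs(P[:,0]-a)<.005]
    if len(q): print(a.round(2),q[:,1].min(),q[:,1].max(),(q[:,1].min()+q[:,1].max())/2)
t=np.load('top0.npz'); C=cloud('top',t['d'])
m=(abs(C[...,2]-.204)<.008)&(abs(C[...,1]-.31)<.03)&(abs(C[...,0]-.52)<.09)
P=C[m]; c=np.polyfit(P[:,0],P[:,1],1); print('door slope deg',np.degrees(np.arctan(c[0])),np.polyval(c,.523))
# cabinet yaw from boundaries in top
m=(abs(C[...,2]-.215)<.008)&(abs(C[...,0]-.62)<.1)&(abs(C[...,1]+.185)<.12)
for ax,nm in((0,'rows'),(1,'cols')): pass
L=[];F=[]
for r in range(420):
    q=C[r][m[r]]
    if len(q)>35: L.append([q[:,0].mean(),q[:,1].min(),q[:,1].max()])
for c_ in range(560):
    q=C[:,c_][m[:,c_]]
    if len(q)>35: F.append([q[:,1].mean(),q[:,0].min(),q[:,0].max()])
L=np.array(L);F=np.array(F)
for A,s in((L,-1),(F,1)):
    for k in(1,2):
        c=np.polyfit(A[:,0],A[:,k],1); print(len(A),np.degrees(np.arctan(c[0]))*s, np.polyval(c,A[:,0].mean()))
E
```

```text
2191 [0.44017409 0.30425936 0.2020694 ] [0.49991732 0.3207943  0.20700542] [0.46910654 0.31255482 0.20447317]
((470.04791259765625, 312.68792724609375), (15.896614074707031, 59.642494201660156), 89.0633316040039)
0.44 0.3052133181940815 0.3207943036648774 0.31300381092947943
0.45 0.3050620500197641 0.32077546038120636 0.31291875520048523
0.46 0.3049461845609414 0.3207108762480937 0.3128285304045175
0.47 0.3047805922680798 0.3206507226140887 0.31271565744108426
0.48 0.30458542050883486 0.31992204617995434 0.3122537333443946
0.49 0.304389039587483 0.31991501929448024 0.31215202944098164
door slope deg -0.8167542164543217 0.30982559606260096
57 -3.418822107528902 -0.26359383629959965
57 -3.515735299577244 -0.10530362758515
71 1.4541866380651787 0.5548115433747118
71 0.4605374511548325 0.6823022435263205
```

apply_moves(plan=[0.02, 0.01, -0.5, 0, 0, 0, -0.5, 0, 0, 0, -0.4, 0, 0, 0, -0.32, 0, 0, 0, 0, 0, 0, 0, 0, 0])

```text
time_s: 3.75
position: [0.5223, 0.312, 0.1692]
tcp_rot: [[-1.0, 0.011, 0.001], [0.011, 1.0, 0.0], [-0.001, 0.001, -1.0]]
force: [-0.2, 0.2, 0.2]
opening: 1.002
grasp_force: 0.0
```

apply_moves(plan=[0, 0, 0, 0, 0, 0, 0, 0, 0, 0, 0, 0, 0, 0, 0, 0, 0, 0, 0, 0, 0, 0, 0, 0], grip=1)

```text
time_s: 4.5
position: [0.5219, 0.3115, 0.1685]
tcp_rot: [[-1.0, 0.012, -0.0], [0.012, 1.0, -0.0], [0.0, -0.0, -1.0]]
force: [-0.0, -0.3, -0.1]
opening: 0.403
grasp_force: 0.0
```

apply_moves(plan=[0, 0, 0, 0, 0, 0, 0, 0, 0, 0, 0, 0, 0, 0, 0, 0, 0, 0, 0, 0, 0, 0, 0, 0])

```text
time_s: 5.25
position: [0.5219, 0.3115, 0.1685]
tcp_rot: [[-1.0, 0.012, -0.0], [0.012, 1.0, 0.0], [0.0, 0.0, -1.0]]
force: [0.2, -0.8, -0.4]
opening: 0.18
grasp_force: 30.0
```

apply_moves(plan=[0, 0, 0.1, 0, 0, 0, 0.2, 0, 0, 0, 0.3, 0, 0, 0, 0.4, 0, 0, 0, 0.4, 0, 0, 0, 0.4, 0, 0, 0, 0.4, 0, 0, 0, 0.3, 0, 0, 0, 0.1, 0, 0, 0, 0, 0, 0, 0, 0, 0])

```text
time_s: 6.62
position: [0.5214, 0.3112, 0.2976]
tcp_rot: [[-1.0, 0.012, -0.002], [0.012, 1.0, -0.001], [0.002, -0.001, -1.0]]
force: [-0.1, 0.7, -2.5]
opening: 0.181
grasp_force: 30.0
```

```bash
python3 - <<'E'
from h import *
s=bot.read_state(); print(s['position'],s['force'],s['moment'],s['opening'])
p,d=bot.capture('wrist'); cv2.imwrite('pics/w2.png',p[:,:,::-1]); np.savez('w2.npz',p=p,d=d,pos=s['position'],R=s['tcp_rot'])
p,d=bot.capture('scene'); np.savez('s2.npz',p=p,d=d)
S=cloud('scene',d)
for t in ('door_top','knuckle_low','knuckle_high','free_edge','strike','knob'):
    for q in bot.pinpoint('scene',t)[:1]:
        x=np.array(q['xy'])*[560,420]; print(t,round(q['p'],2),x.round(1),S[int(x[1]),int(x[0])].round(3))
m=(d>0)&(S[...,2]>.15)&(S[...,2]<.35)&(S[...,0]>.42)&(S[...,0]<.65)&(S[...,1]>.25)&(S[...,1]<.34)
Q=S[m]
for a in np.arange(.14,.34,.02):
    q=Q[(Q[:,2]>a)&(Q[:,2]<a+.02)]; 
    if len(q):print(a.round(2),len(q),q.min(0).round(3),q.max(0).round(3))
E
```

```text
[0.52138522 0.31124578 0.29760674] [-0.05914139  0.74254037 -2.52042056] [ 0.01014667  0.03124199 -0.0330814 ] 0.18107585893771225
door_top 0.97 [213.3 125.7] [0.486 0.225 0.381]
knuckle_low 0.8 [244.8 164.9] [0.607 0.312 0.176]
knuckle_high 0.58 [239.7 132.6] [0.596 0.305 0.296]
free_edge 0.7 [190.  161.2] [ 0.876  1.876 -0.662]
strike 0.62 [204.3 145.6] [0.47  0.277 0.299]
knob 0.76 [195.8 157. ] [0.447 0.308 0.253]
0.14 133 [0.437 0.295 0.15 ] [0.6   0.312 0.16 ]
0.16 265 [0.438 0.295 0.16 ] [0.614 0.324 0.18 ]
0.18 328 [0.437 0.296 0.18 ] [0.618 0.316 0.2  ]
0.2 271 [0.438 0.298 0.2  ] [0.6   0.317 0.22 ]
0.22 289 [0.436 0.296 0.22 ] [0.598 0.321 0.24 ]
0.24 280 [0.437 0.296 0.24 ] [0.598 0.32  0.26 ]
0.26 292 [0.438 0.296 0.26 ] [0.599 0.32  0.28 ]
0.28 296 [0.438 0.265 0.28 ] [0.618 0.323 0.3  ]
0.3 339 [0.437 0.27  0.3  ] [0.618 0.322 0.32 ]
0.32 250 [0.438 0.287 0.32 ] [0.597 0.328 0.339]
```

```bash
python3 - <<'E'
from h import *
a=np.load('scene0.npz');b=np.load('top0.npz')
A=cv2.resize(a['p'][215:295,265:335],None,fx=6,fy=6,interpolation=cv2.INTER_CUBIC)[:,:,::-1]
B=cv2.resize(b['p'][195:245,290:325],None,fx=9,fy=9,interpolation=cv2.INTER_CUBIC)[:,:,::-1]
I=np.zeros((480,740,3),np.uint8); I[:A.shape[0],:A.shape[1]]=A; I[:B.shape[0],422:422+B.shape[1]]=B; cv2.imwrite('pics/crop1.png',I)
S=cloud('scene',a['d']); C=cloud('top',b['d'])
for n,X,d in(('scene',S,a['d']),('top',C,b['d'])):
    m=(d>0)&(X[...,2]>.03)&(X[...,2]<.2)&(X[...,0]>.5)&(X[...,0]<.6)&(X[...,1]>-.099)&(X[...,1]<-.05)
    for h in np.arange(.03,.2,.01):
        q=X[m&(X[...,2]>h)&(X[...,2]<=h+.01)]
        if len(q): print(n,h.round(2),len(q),q.min(0).round(4)[:2],q.max(0).round(4)[:2],np.median(q,0).round(4)[:2])
E
```

```text
scene 0.03 18 [ 0.5367 -0.0951] [ 0.5568 -0.0748] [ 0.5461 -0.0861]
scene 0.04 25 [ 0.5365 -0.0978] [ 0.5568 -0.0747] [ 0.5438 -0.0856]
scene 0.05 25 [ 0.5381 -0.0953] [ 0.5585 -0.0732] [ 0.5442 -0.085 ]
scene 0.06 7 [ 0.5383 -0.0839] [ 0.5455 -0.078 ] [ 0.5402 -0.0798]
scene 0.07 6 [ 0.5389 -0.0823] [ 0.5442 -0.075 ] [ 0.5412 -0.079 ]
scene 0.13 1 [ 0.5503 -0.0832] [ 0.5503 -0.0832] [ 0.5503 -0.0832]
scene 0.14 22 [ 0.5362 -0.0951] [ 0.5569 -0.0785] [ 0.5477 -0.0868]
scene 0.15 26 [ 0.5368 -0.094 ] [ 0.5616 -0.0784] [ 0.5457 -0.0865]
scene 0.16 28 [ 0.5361 -0.0987] [ 0.561 -0.075] [ 0.5457 -0.0829]
scene 0.17 8 [ 0.5394 -0.0838] [ 0.5459 -0.0795] [ 0.5429 -0.0819]
scene 0.18 7 [ 0.5399 -0.0818] [ 0.5488 -0.0762] [ 0.5434 -0.0796]
top 0.03 2 [ 0.5628 -0.0861] [ 0.5704 -0.0855] [ 0.5666 -0.0858]
top 0.04 17 [ 0.5431 -0.0924] [ 0.5989 -0.0725] [ 0.5809 -0.0877]
top 0.05 37 [ 0.5402 -0.0982] [ 0.5984 -0.0721] [ 0.5694 -0.0873]
top 0.06 1 [ 0.5425 -0.0795] [ 0.5425 -0.0795] [ 0.5425 -0.0795]
top 0.07 2 [ 0.5444 -0.0763] [ 0.547  -0.0762] [ 0.5457 -0.0763]
top 0.14 5 [ 0.5408 -0.0866] [ 0.575  -0.0722] [ 0.5478 -0.075 ]
top 0.15 26 [ 0.5401 -0.0974] [ 0.5983 -0.0762] [ 0.5765 -0.0876]
top 0.16 89 [ 0.5399 -0.0975] [ 0.598  -0.0737] [ 0.5693 -0.0899]
top 0.17 1 [ 0.5461 -0.0754] [ 0.5461 -0.0754] [ 0.5461 -0.0754]
top 0.18 8 [ 0.5434 -0.0819] [ 0.5481 -0.0772] [ 0.546  -0.0795]
```

View pics/crop1.png

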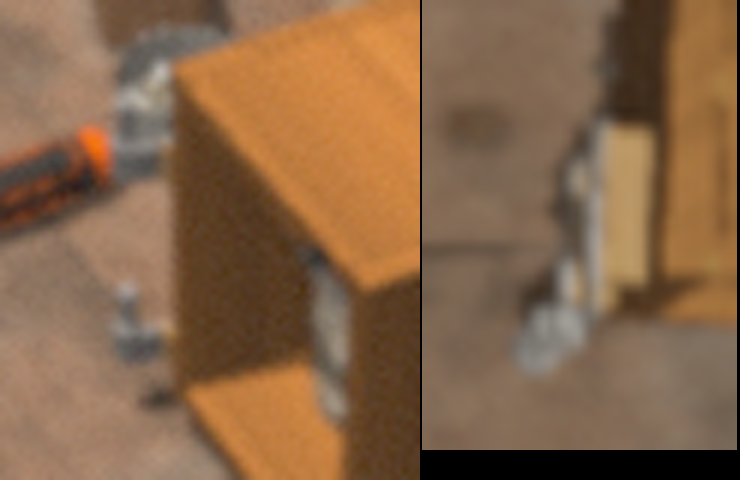

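Crop shows both pintles: upper at scene (~289,237), lower at (~287,270); the top crop puts the upper pin at about (305,232).

apply_moves(plan=[-0.1, -0.3, 0, 0, -0.2, -0.6, 0, 0, -0.2, -0.75, 0, 0, -0.2, -0.75, 0, 0, -0.2, -0.75, 0, 0, -0.2, -0.75, 0, 0, -0.2, -0.75, 0, 0, -0.2, -0.75, 0, 0, -0.2, -0.75, 0, 0, -0.2, -0.75, 0, 0, -0.2, -0.6, 0, 0, -0.1, -0.3, 0, 0])

```text
time_s: 8.52
position: [0.4106, -0.0803, 0.2988]
tcp_rot: [[-1.0, 0.014, -0.0], [0.014, 1.0, -0.001], [0.0, -0.001, -1.0]]
force: [-0.2, -0.2, -2.9]
opening: 0.179
grasp_force: 30.0
```

apply_moves(plan=[0, -0.15, 0, 0, 0, 0, -0.3, 0, 0, 0, -0.4, 0, 0, 0, -0.4, 0, 0, 0, -0.3, 0, 0, 0, -0.2, 0, 0, 0, 0, 0, 0, 0, 0, 0])

```text
time_s: 9.52
position: [0.4124, -0.0862, 0.219]
tcp_rot: [[-1.0, 0.012, 0.001], [0.012, 1.0, -0.001], [-0.001, -0.001, -1.0]]
force: [0.1, 0.0, -2.8]
opening: 0.182
grasp_force: 30.0
```

```bash
cat > look.py <<'E'
from h import *
import sys
s=bot.read_state(); print(s['time_s'],s['position'].round(4),s['force'].round(2),s['moment'].round(2),s['opening'].round(3),np.degrees(np.arctan2(s['tcp_rot'][1,1],s['tcp_rot'][0,1])).round(2),s['tcp_rot'][2].round(4))
n=sys.argv[1]
X=s['position']
out=[]
for c,box in(('scene',None),('top',None)):
    p,d=bot.capture(c); np.savez(f'{c}_{n}.npz',p=p,d=d)
    P=cloud(c,d)
    for lo,hi in ((.07,.10),(.14,.155),(.186,.2),(.2,.222),(.222,.245)):
        m=(d>0)&(P[...,2]>lo)&(P[...,2]<hi)&(abs(P[...,1]-X[1])<.03)&(P[...,0]>X[0]-.1)&(P[...,0]<X[0]+.11)
        q=P[m]
        if len(q): print(c,lo,len(q),q.min(0).round(4),q.max(0).round(4))
    a=proj(c,[X[0]+.1,X[1],.15]); a=np.array(a).astype(int); print(c,a)
    out.append(cv2.resize(p[a[1]-40:a[1]+40,a[0]-30:a[0]+30],None,fx=6,fy=6,interpolation=cv2.INTER_CUBIC)[:,:,::-1])
cv2.imwrite(f'pics/{n}.png',np.hstack(out))
E
python3 look.py L1
```

```text
Traceback (most recent call last):
  File "look.py", line 3, in <module>
    s=bot.read_state(); print(s['time_s'],s['position'].round(4),s['force'].round(2),s['moment'].round(2),s['opening'].round(3),np.degrees(np.arctan2(s['tcp_rot'][1,1],s['tcp_rot'][0,1])).round(2),s['tcp_rot'][2].round(4))
                                                                                                          ^^^^^^^^^^^^^^^^^^
AttributeError: 'float' object has no attribute 'round'
```

```bash
sed -i "s/s\['opening'\].round(3)/round(s['opening'],3)/" look.py; python3 look.py L1
```

```text
9.525 [ 0.4124 -0.0862  0.219 ] [ 0.07  0.05 -2.79] [ 0.01 -0.02 -0.01] 0.182 89.33 [-1.1e-03 -5.0e-04 -1.0e+00]
scene 0.07 491 [ 0.3293 -0.0997  0.0701] [ 0.5073 -0.0779  0.0999]
scene 0.14 271 [ 0.3291 -0.0988  0.1401] [ 0.488  -0.0814  0.1549]
scene 0.186 246 [ 0.329  -0.0981  0.186 ] [ 0.4888 -0.0769  0.2   ]
scene 0.2 364 [ 0.3291 -0.1019  0.2001] [ 0.509  -0.0761  0.2218]
scene 0.222 314 [ 0.3291 -0.1157  0.222 ] [ 0.5088 -0.0799  0.2449]
scene [275 247]
top 0.07 6 [ 0.337  -0.084   0.0913] [ 0.5055 -0.0776  0.0996]
top 0.14 3 [ 0.3357 -0.0776  0.1441] [ 0.3401 -0.0775  0.1471]
top 0.186 3 [ 0.3346 -0.0776  0.1872] [ 0.3385 -0.0774  0.1918]
top 0.2 15 [ 0.3407 -0.093   0.2051] [ 0.5102 -0.0778  0.2212]
top 0.222 38 [ 0.3347 -0.0937  0.2226] [ 0.5121 -0.0775  0.2447]
top [307 244]
```

View pics/L1.png

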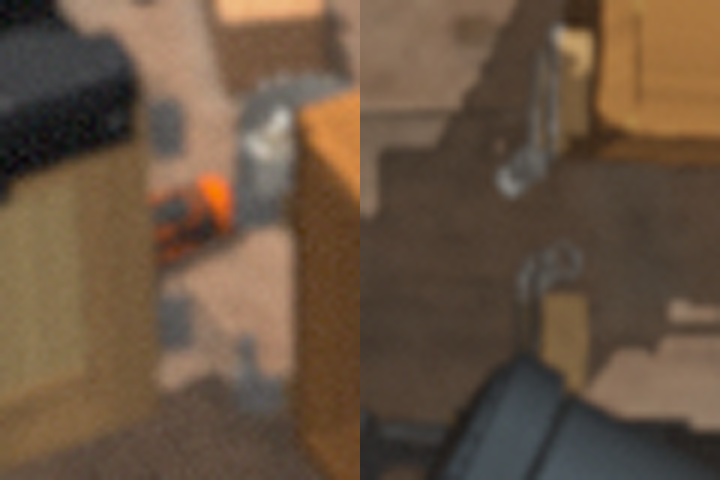

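```bash
cat >> h.py <<'E'
def back(n,u,v,z):
    f,cx,cy,R,t=cam(n); r=R.T@np.array([(u-cx)/f,(v-cy)/f,1]); o=-R.T@t
    return (o+r*(z-o[2])/r[2]).round(4)
E
python3 - <<'E'
from h import *
c=lambda o,x,y:(o[0]+(x+.5)/6-.5,o[1]+(y+.5)/6-.5)
T=(277,204)
print('ring',back('top',*c(T,568-360,262),.2285)); print('pin',back('top',*c(T,513-360,182),.184))
print('edges',back('top',*c(T,541-360,330),.2545),back('top',*c(T,588-360,330),.2545))
# gray value patches of pins, scene
a=np.load('scene_L1.npz'); g=a['p'].astype(int)
P=cloud('scene',a['d'])
for lo,hi in((.165,.19),(.056,.08)):
    m=(P[...,2]>lo)&(P[...,2]<hi)&(abs(P[...,0]-.545)<.015)&(P[...,1]>-.09)&(P[...,1]<-.065)&(a['d']>0)
    v,u=np.nonzero(m)
    for i in sorted(set(v)): 
        k=u[v==i]; print(i,k,P[i,k].round(4).tolist())
E
```

```text
ring [ 0.5049 -0.0897  0.2285]
pin [ 0.5365 -0.0707  0.184 ]
edges [ 0.4793 -0.0785  0.2545] [ 0.4798 -0.0956  0.2545]
232 [284 285 286] [[0.5406, -0.0803, 0.186], [0.5451, -0.0776, 0.1824], [0.5461, -0.0813, 0.1845]]
233 [284 285 286] [[0.5389, -0.0834, 0.1854], [0.5419, -0.0834, 0.1842], [0.5459, -0.0816, 0.1815]]
234 [284 285 286] [[0.542, -0.0776, 0.1769], [0.5429, -0.0813, 0.1791], [0.5467, -0.0799, 0.1766]]
235 [284 285 286] [[0.5382, -0.0846, 0.1799], [0.5424, -0.0823, 0.1766], [0.5436, -0.0857, 0.1784]]
236 [284 285 286] [[0.5411, -0.0789, 0.1714], [0.5437, -0.0797, 0.1709], [0.5459, -0.0813, 0.1711]]
237 [284 285 286] [[0.5419, -0.0773, 0.1666], [0.544, -0.0791, 0.167], [0.5454, -0.082, 0.1684]]
238 [286] [[0.5441, -0.0843, 0.1671]]
263 [284 285 286] [[0.5398, -0.0774, 0.0753], [0.5426, -0.0782, 0.0747], [0.5441, -0.0812, 0.0763]]
264 [284 285 286] [[0.5387, -0.0794, 0.0736], [0.5401, -0.0827, 0.0756], [0.544, -0.0813, 0.0728]]
265 [284 285 286] [[0.5409, -0.0752, 0.0657], [0.541, -0.0808, 0.0699], [0.5431, -0.0828, 0.0706]]
266 [284 285 286] [[0.5405, -0.0756, 0.0624], [0.5414, -0.08, 0.0655], [0.5432, -0.0824, 0.0665]]
267 [284 285 286] [[0.5403, -0.0759, 0.059], [0.5404, -0.0817, 0.0635], [0.5428, -0.0832, 0.0636]]
268 [285 286] [[0.5406, -0.0811, 0.0592], [0.5421, -0.0842, 0.061]]
269 [284] [[0.5379, -0.0802, 0.056]]
```

```bash
python3 - <<'E'
from h import *
for z in(.184,.162,.074,.052):
    for n,o in(('top',(277,204)),):
        u,v=proj(n,[.545,-.08,z]); print(z,u,v,'crop',(u-o[0])*6+360,(v-o[1])*6)
print('as low pin',back('top',302.4,234.3,.074))
print('scene proj',[np.round(proj('scene',[.545,-.08,z]),1) for z in(.184,.162,.074,.052)])
a=np.load('top_L1.npz'); b=np.load('top0.npz')
for n in (a,b):
    g=n['p'].astype(int); sat=g.max(-1)-g.min(-1); print(g.mean(-1).astype(int)[224:242,298:314]); 
P=cloud('top',b['d']); print((P[224:242,298:314,2]*1000).astype(int))
E
```

```text
0.184 306.1278757553182 230.39114463819143 crop 534.7672545319092 158.3468678291486
0.162 305.55078636359826 230.9129678199195 crop 531.3047181815896 161.47780691951692
0.074 303.44769143757145 232.81465532539346 crop 518.6861486254287 172.88793195236076
0.052 302.96785336661526 233.2485406687964 crop 515.8071201996916 175.49124401277845
as low pin [ 0.5411 -0.0774  0.074 ]
scene proj [array([285.4, 232. ]), array([285.5, 238.5]), array([286.1, 263.3]), array([286.2, 269.2])]
[[ 56  59  61  62  62  59  60  76  91  76  84 101  91  86  87  87]
 [ 55  56  57  57  56  55  58  74  90  79  86 104  89  81  82  83]
 [ 55  56  57  56  56  54  59  77  93  81  79  95  84  71  65  65]
 [ 55  62  69  58  53  55  60  78  93  81  74  88  83  66  50  47]
 [ 54  66  76  59  54  61  72  85  90  80  76  88  79  65  47  43]
 [ 56  62  67  60  63  75  82  92  92  85  74  77  67  52  47  46]
 [ 56  58  61  62  72  84  83  94  97  87  70  65  57  53  51  52]
 [ 58  62  70  76  78  84  80  88  93  87  65  57  57  59  59  60]
 [ 61  69  93 100  82  78  76  81  87  83  64  57  60  63  63  66]
 [ 60  76 104 11
[... 2625 characters left out ...]
0    4
    -2   -1]
 [   0   -2   45   53   55   63   56    0    0   -3    0    0   -4   -3
    -3    2]
 [   0   -1    0   53   55   53   -2    0    3   -1    1    2   -4   -7
    -4    1]
 [  -6    2   -1   -1    0    2    1   -1    0    0    1    0    0    0
  1304    1]
 [   1    0    1    0   -1   -1    0    0    2   -1   -1    3    0   -6
    -4    0]
 [  -2   -1   -3    0   -4    0    0   -5    2   -2   -1    1   -1    0
    -2    4]
 [   1   -3    1   -1    3    2    0    1    0   -1   -1   -4    0   -1
     4    1]
 [  -2    0    2    1    0   -2    0   -2    2   -5    0    0   -1    0
    -3   -2]
 [  -4    1    0    2    3   -1   -1    6    4   -1    0    0    0    3
     2   -1]]
```

apply_moves(plan=[0, 0.1, -0.2, 0, 0, 0.08, -0.25, 0, 0, 0, -0.2, 0, 0.2, 0, 0, 0, 0.2, 0, 0, 0, 0.11, 0, 0, 0, 0, 0, 0, 0, 0, 0, 0, 0])

```text
time_s: 10.62
position: [0.4372, -0.0769, 0.1861]
tcp_rot: [[-1.0, 0.012, -0.0], [0.012, 1.0, 0.0], [0.0, 0.0, -1.0]]
force: [-1.1, -0.3, -2.2]
opening: 0.184
grasp_force: 30.0
```

apply_moves(plan=[0.02, 0, 0, 0, 0, 0, 0, 0, 0, 0, 0, 0])

```text
time_s: 11.0
position: [0.4384, -0.077, 0.1861]
tcp_rot: [[-1.0, 0.012, -0.0], [0.012, 1.0, -0.0], [0.0, -0.0, -1.0]]
force: [-0.6, 0.4, -2.6]
opening: 0.177
grasp_force: 30.0
```

apply_moves(plan=[0.02, 0, 0, 0, 0, 0, 0, 0, 0, 0, 0, 0])

```text
time_s: 11.38
position: [0.4395, -0.077, 0.1861]
tcp_rot: [[-1.0, 0.012, 0.0], [0.012, 1.0, 0.0], [-0.0, 0.0, -1.0]]
force: [0.0, -0.9, -1.7]
opening: 0.178
grasp_force: 30.0
```

apply_moves(plan=[0.02, 0, 0, 0, 0, 0, 0, 0, 0, 0, 0, 0])

```text
time_s: 11.75
position: [0.4405, -0.077, 0.1861]
tcp_rot: [[-1.0, 0.012, 0.0], [0.012, 1.0, 0.0], [-0.0, 0.0, -1.0]]
force: [-0.5, 0.1, -2.5]
opening: 0.181
grasp_force: 30.0
```

apply_moves(plan=[0.02, 0, 0, 0, 0, 0, 0, 0, 0, 0, 0, 0])

```text
time_s: 12.12
position: [0.4415, -0.077, 0.186]
tcp_rot: [[-1.0, 0.012, -0.0], [0.012, 1.0, -0.0], [0.0, -0.0, -1.0]]
force: [0.0, 0.1, -2.7]
opening: 0.186
grasp_force: 30.0
```

Noise is about ±0.7 N; no contact yet.

apply_moves(plan=[0.02, 0, 0, 0, 0, 0, 0, 0, 0, 0, 0, 0])

```text
time_s: 12.5
position: [0.4423, -0.077, 0.186]
tcp_rot: [[-1.0, 0.012, -0.0], [0.012, 1.0, 0.0], [0.0, 0.0, -1.0]]
force: [-0.7, -0.7, -2.0]
opening: 0.18
grasp_force: 30.0
```

apply_moves(plan=[0.02, 0, 0, 0, 0, 0, 0, 0, 0, 0, 0, 0])

```text
time_s: 12.88
position: [0.4424, -0.0768, 0.1859]
tcp_rot: [[-1.0, 0.012, -0.002], [0.012, 1.0, 0.001], [0.002, 0.0, -1.0]]
force: [-4.3, -0.9, -0.4]
opening: 0.183
grasp_force: 30.0
```

apply_moves(plan=[0.02, 0, 0, 0, 0, 0, 0, 0, 0, 0, 0, 0])

```text
time_s: 13.25
position: [0.4424, -0.0766, 0.1857]
tcp_rot: [[-1.0, 0.012, -0.004], [0.012, 1.0, 0.001], [0.004, 0.001, -1.0]]
force: [-7.6, -0.6, 1.2]
opening: 0.184
grasp_force: 30.0
```

apply_moves(plan=[-0.08, 0, 0, 0, 0, 0.18, 0, 0, 0, 0.18, 0, 0, 0.13, 0, 0, 0, 0.124, 0, 0, 0, 0, 0, 0, 0, 0, 0, 0, 0])

```text
time_s: 14.12
position: [0.4531, -0.0591, 0.1859]
tcp_rot: [[-1.0, 0.012, -0.0], [0.012, 1.0, 0.0], [0.0, 0.0, -1.0]]
force: [0.9, 0.6, -2.9]
opening: 0.181
grasp_force: 30.0
```

apply_moves(plan=[0, -0.04, 0, 0, 0, 0, 0, 0, 0, 0, 0, 0])

```text
time_s: 14.5
position: [0.4531, -0.0611, 0.1861]
tcp_rot: [[-1.0, 0.012, 0.0], [0.012, 1.0, 0.0], [-0.0, 0.0, -1.0]]
force: [0.2, 0.2, -2.0]
opening: 0.181
grasp_force: 30.0
```

apply_moves(plan=[0, -0.03, 0, 0, 0, 0, 0, 0, 0, 0, 0, 0])

```text
time_s: 14.88
position: [0.4531, -0.0625, 0.186]
tcp_rot: [[-1.0, 0.012, -0.0], [0.012, 1.0, 0.0], [0.0, 0.0, -1.0]]
force: [-0.1, 0.4, -2.4]
opening: 0.183
grasp_force: 30.0
```

apply_moves(plan=[0, -0.02, 0, 0, 0, 0, 0, 0, 0, 0, 0, 0])

```text
time_s: 15.25
position: [0.4532, -0.0635, 0.186]
tcp_rot: [[-1.0, 0.012, -0.0], [0.012, 1.0, -0.0], [0.0, -0.0, -1.0]]
force: [-0.1, 0.4, -2.0]
opening: 0.182
grasp_force: 30.0
```

apply_moves(plan=[0, -0.02, 0, 0, 0, 0, 0, 0, 0, 0, 0, 0])

```text
time_s: 15.62
position: [0.4531, -0.0645, 0.1861]
tcp_rot: [[-1.0, 0.012, -0.0], [0.012, 1.0, 0.0], [0.0, 0.0, -1.0]]
force: [0.3, -0.3, -3.3]
opening: 0.184
grasp_force: 30.0
```

apply_moves(plan=[0, -0.02, 0, 0, 0, 0, 0, 0, 0, 0, 0, 0])

```text
time_s: 16.0
position: [0.4532, -0.0655, 0.186]
tcp_rot: [[-1.0, 0.012, -0.0], [0.012, 1.0, -0.0], [0.0, -0.0, -1.0]]
force: [0.5, -0.6, -2.1]
opening: 0.183
grasp_force: 30.0
```

apply_moves(plan=[0, -0.02, 0, 0, 0, 0, 0, 0, 0, 0, 0, 0])

```text
time_s: 16.38
position: [0.4532, -0.0666, 0.1861]
tcp_rot: [[-1.0, 0.012, 0.0], [0.012, 1.0, -0.0], [-0.0, -0.0, -1.0]]
force: [-0.2, -0.1, -2.7]
opening: 0.184
grasp_force: 30.0
```

apply_moves(plan=[0, -0.02, 0, 0, 0, 0, 0, 0, 0, 0, 0, 0])

```text
time_s: 16.75
position: [0.4531, -0.0672, 0.186]
tcp_rot: [[-1.0, 0.012, -0.0], [0.012, 1.0, 0.001], [0.0, 0.001, -1.0]]
force: [-0.1, 2.9, -2.8]
opening: 0.187
grasp_force: 30.0
```

apply_moves(plan=[0, 0.06, 0, 0, 0, 0, 0.2, 0, 0, 0, 0.32, 0, 0, -0.13, 0, 0, 0, -0.136, 0, 0, 0, 0, 0, 0, 0, 0, -0.12, 0, 0, 0, -0.08, 0, 0, 0, 0, 0, 0, 0, 0, 0])

```text
time_s: 18.0
position: [0.4532, -0.0777, 0.2019]
tcp_rot: [[-1.0, 0.012, -0.0], [0.012, 1.0, 0.0], [0.0, 0.0, -1.0]]
force: [0.4, 0.8, -2.1]
opening: 0.18
grasp_force: 30.0
```

apply_moves(plan=[0, 0, -0.04, 0, 0, 0, 0, 0, 0, 0, 0, 0])

```text
time_s: 18.38
position: [0.4532, -0.0779, 0.2001]
tcp_rot: [[-1.0, 0.012, 0.0], [0.012, 1.0, -0.0], [-0.0, -0.0, -1.0]]
force: [-1.0, -0.1, -3.3]
opening: 0.179
grasp_force: 30.0
```

apply_moves(plan=[0, 0, -0.02, 0, 0, 0, 0, 0, 0, 0, 0, 0])

```text
time_s: 18.75
position: [0.4531, -0.0778, 0.199]
tcp_rot: [[-1.0, 0.012, -0.0], [0.012, 1.0, 0.0], [0.0, 0.0, -1.0]]
force: [0.8, 1.2, -2.9]
opening: 0.182
grasp_force: 30.0
```

apply_moves(plan=[0, 0, -0.02, 0, 0, 0, 0, 0, 0, 0, 0, 0])

```text
time_s: 19.12
position: [0.4532, -0.0778, 0.198]
tcp_rot: [[-1.0, 0.012, -0.0], [0.012, 1.0, -0.0], [0.0, -0.0, -1.0]]
force: [-0.2, 0.1, -3.2]
opening: 0.183
grasp_force: 30.0
```

apply_moves(plan=[0, 0, -0.02, 0, 0, 0, 0, 0, 0, 0, 0, 0])

```text
time_s: 19.5
position: [0.4532, -0.0778, 0.197]
tcp_rot: [[-1.0, 0.012, -0.0], [0.012, 1.0, -0.0], [0.0, -0.0, -1.0]]
force: [-0.1, -0.9, -2.4]
opening: 0.179
grasp_force: 30.0
```

apply_moves(plan=[0, 0, -0.02, 0, 0, 0, 0, 0, 0, 0, 0, 0])

```text
time_s: 19.88
position: [0.4532, -0.0778, 0.196]
tcp_rot: [[-1.0, 0.012, -0.0], [0.012, 1.0, -0.0], [0.0, -0.0, -1.0]]
force: [-0.2, 0.6, -2.8]
opening: 0.18
grasp_force: 30.0
```

apply_moves(plan=[0, 0, -0.02, 0, 0, 0, 0, 0, 0, 0, 0, 0])

```text
time_s: 20.25
position: [0.4531, -0.0778, 0.195]
tcp_rot: [[-1.0, 0.012, -0.0], [0.012, 1.0, 0.0], [0.0, 0.0, -1.0]]
force: [0.3, -0.5, -2.6]
opening: 0.177
grasp_force: 30.0
```

Passing the pin tops without contact; they are in the bores. Continue down.

apply_moves(plan=[0, 0, -0.04, 0, 0, 0, -0.04, 0, 0, 0, 0, 0, 0, 0, 0, 0])

```text
time_s: 20.75
position: [0.4532, -0.0778, 0.191]
tcp_rot: [[-1.0, 0.012, -0.0], [0.012, 1.0, -0.0], [0.0, -0.0, -1.0]]
force: [-1.1, -0.5, -2.8]
opening: 0.182
grasp_force: 30.0
```

apply_moves(plan=[0, 0, -0.04, 0, 0, 0, -0.04, 0, 0, 0, 0, 0, 0, 0, 0, 0])

```text
time_s: 21.25
position: [0.4532, -0.0778, 0.187]
tcp_rot: [[-1.0, 0.012, -0.0], [0.012, 1.0, 0.0], [0.0, 0.0, -1.0]]
force: [-0.5, 0.2, -3.2]
opening: 0.183
grasp_force: 30.0
```

apply_moves(plan=[0, 0, -0.04, 0, 0, 0, -0.04, 0, 0, 0, 0, 0, 0, 0, 0, 0])

```text
time_s: 21.75
position: [0.4532, -0.0778, 0.183]
tcp_rot: [[-1.0, 0.012, -0.0], [0.012, 1.0, 0.0], [0.0, 0.0, -1.0]]
force: [0.3, 1.0, -3.2]
opening: 0.182
grasp_force: 30.0
```

apply_moves(plan=[0, 0, -0.04, 0, 0, 0, -0.04, 0, 0, 0, 0, 0, 0, 0, 0, 0])

```text
time_s: 22.25
position: [0.4532, -0.0778, 0.179]
tcp_rot: [[-1.0, 0.012, -0.0], [0.012, 1.0, 0.0], [0.0, 0.0, -1.0]]
force: [-1.1, -0.4, -2.2]
opening: 0.18
grasp_force: 30.0
```

apply_moves(plan=[0, 0, -0.03, 0, 0, 0, 0, 0, 0, 0, 0, 0])

```text
time_s: 22.62
position: [0.4532, -0.0778, 0.1775]
tcp_rot: [[-1.0, 0.012, -0.0], [0.012, 1.0, 0.0], [0.0, 0.0, -1.0]]
force: [0.0, -0.3, -3.5]
opening: 0.179
grasp_force: 30.0
```

apply_moves(plan=[0, 0, -0.015, 0, 0, 0, 0, 0, 0, 0, 0, 0])

```text
time_s: 23.0
position: [0.4531, -0.0778, 0.1768]
tcp_rot: [[-1.0, 0.012, -0.0], [0.012, 1.0, 0.0], [0.0, 0.0, -1.0]]
force: [-0.3, -0.2, -3.0]
opening: 0.178
grasp_force: 30.0
```

apply_moves(plan=[0, 0, -0.015, 0, 0, 0, 0, 0, 0, 0, 0, 0])

```text
time_s: 23.38
position: [0.4532, -0.0779, 0.1762]
tcp_rot: [[-1.0, 0.012, 0.0], [0.012, 1.0, -0.0], [-0.0, -0.0, -1.0]]
force: [-0.4, 0.5, -0.7]
opening: 0.179
grasp_force: 30.0
```

apply_moves(plan=[0, 0, -0.01, 0, 0, 0, 0, 0, 0, 0, 0, 0])

```text
time_s: 23.75
position: [0.4531, -0.0779, 0.1759]
tcp_rot: [[-1.0, 0.012, 0.0], [0.012, 1.0, -0.0], [-0.0, -0.0, -1.0]]
force: [-2.3, -0.2, 5.3]
opening: 0.182
grasp_force: 30.0
```

apply_moves(plan=[0, 0, 0.008, 0, 0, 0, 0, 0, 0, 0, 0, 0])

```text
time_s: 24.12
position: [0.4532, -0.0779, 0.1759]
tcp_rot: [[-1.0, 0.012, 0.0], [0.012, 1.0, -0.0], [-0.0, -0.0, -1.0]]
force: [-2.1, 0.0, 3.3]
opening: 0.179
grasp_force: 30.0
```

apply_moves(plan=[0, 0, 0, 0, 0, 0, 0, 0, 0, 0, 0, 0, 0, 0, 0, 0, 0, 0, 0, 0, 0, 0, 0, 0, 0, 0, 0, 0], grip=-0.3)

```text
time_s: 25.0
position: [0.4531, -0.0778, 0.1759]
tcp_rot: [[-1.0, 0.012, -0.0], [0.012, 1.0, 0.0], [0.0, 0.0, -1.0]]
force: [0.5, -0.7, 0.8]
opening: 0.646
grasp_force: 0.0
```

apply_moves(plan=[0, 0, 0.3, 0, 0, 0, 0.5, 0, 0, 0, 0.5, 0, 0, 0, 0.4, 0, 0, 0, 0, 0])

```text
time_s: 25.62
position: [0.4541, -0.0782, 0.2622]
tcp_rot: [[-1.0, 0.012, 0.004], [0.012, 1.0, -0.002], [-0.004, -0.002, -1.0]]
force: [-0.3, 0.3, -0.8]
opening: 0.649
grasp_force: 0.0
```

```bash
python3 look.py L2; python3 - <<'E'
from h import *
p,d=bot.capture('scene'); S=cloud('scene',d)
cv2.imwrite('pics/s3.png',cv2.resize(p[170:350,190:400],None,fx=3,fy=3)[:,:,::-1])
m=(d>0)&(S[...,2]>.195)&(S[...,2]<.22)&(S[...,0]<.55)&(S[...,0]>.3)&(S[...,1]>-.2)&(S[...,1]<0.05)
q=S[m]; print(len(q),q.min(0),q.max(0)); c=np.polyfit(q[:,0],q[:,1],1); print('door dir',np.degrees(np.arctan(c[0])))
E
```

```text
25.625 [ 0.4541 -0.0782  0.2622] [-0.26  0.26 -0.8 ] [ 0.01  0.03 -0.01] 0.649 89.32 [-0.0036 -0.0015 -1.    ]
scene 0.07 501 [ 0.37   -0.1081  0.07  ] [ 0.5555 -0.0669  0.0999]
scene 0.14 276 [ 0.3691 -0.107   0.14  ] [ 0.558  -0.0731  0.155 ]
scene 0.186 259 [ 0.3682 -0.1053  0.186 ] [ 0.5544 -0.0699  0.2   ]
scene 0.2 444 [ 0.3683 -0.1075  0.2   ] [ 0.5608 -0.0672  0.2176]
scene [288 240]
top 0.07 15 [ 0.3757 -0.1027  0.0743] [ 0.5628 -0.0694  0.0953]
top 0.14 11 [ 0.3753 -0.1063  0.1405] [ 0.5623 -0.0694  0.1536]
top 0.186 17 [ 0.3751 -0.0842  0.1862] [ 0.5504 -0.0695  0.1923]
top 0.2 126 [ 0.3722 -0.1074  0.2008] [ 0.5641 -0.0704  0.22  ]
top [304 227]
518 [ 0.36766046 -0.18693467  0.19504041] [ 0.54985331 -0.06884365  0.21610838]
door dir -1.333156805131651
```

View pics/s3.png

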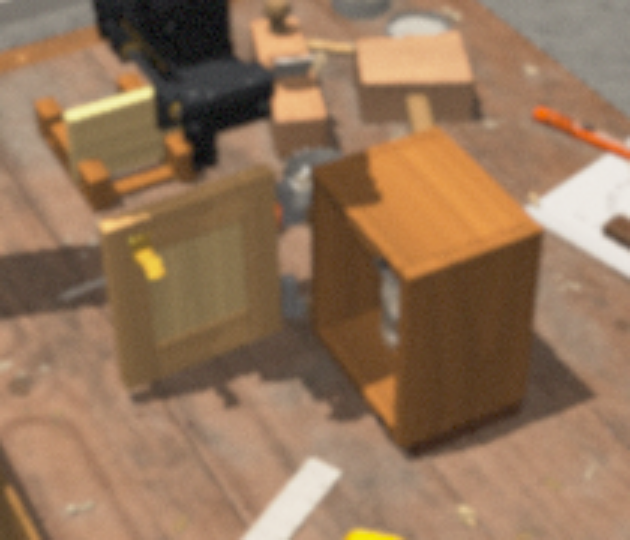

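The crop shows the door hung on both pintles, upright and about 90° open (free edge at crop ~(115,300)), well away from the cabinet. Now go to its outer side with closed fingers.

apply_moves(plan=[-0.4, 0.39, 0, 0, -0.4, 0.39, 0, 0, -0.42, 0.38, 0, 0, 0, 0, 0, 0, 0, 0, 0, 0, 0, 0, 0, 0, 0, 0, 0, 0, 0, 0, 0, 0, 0, 0, 0, 0], grip=1)

```text
time_s: 26.9
position: [0.3922, -0.02, 0.2609]
tcp_rot: [[-1.0, 0.012, -0.0], [0.012, 1.0, -0.0], [0.0, -0.0, -1.0]]
force: [0.0, 0.5, 0.0]
opening: 0.004
grasp_force: 0.0
```

apply_moves(plan=[0, 0, -0.5, 0, 0, 0, -0.5, 0, 0, 0, -0.5, 0, 0, 0, -0.44, 0, 0, 0, 0, 0, 0, 0, 0, 0])

```text
time_s: 27.65
position: [0.3927, -0.02, 0.1645]
tcp_rot: [[-1.0, 0.012, 0.001], [0.012, 1.0, -0.0], [-0.001, -0.0, -1.0]]
force: [0.2, 0.2, 0.4]
opening: 0.008
grasp_force: 0.0
```

apply_moves(plan=[0, -0.2, 0, 0, 0, -0.2, 0, 0, 0, -0.2, 0, 0, 0, -0.12, 0, 0, 0, -0.15, 0, 0, 0, -0.15, 0, 0, 0, -0.15, 0, 0, -0.01, -0.15, 0, 0, -0.01, -0.16, 0, 0, 0, 0, 0, 0])

```text
time_s: 28.9
position: [0.3913, -0.0944, 0.164]
tcp_rot: [[-1.0, 0.013, 0.0], [0.013, 1.0, -0.0], [-0.0, -0.0, -1.0]]
force: [0.2, 0.6, -0.3]
opening: 0.006
grasp_force: 0.0
```

apply_moves(plan=[0.03, -0.15, 0, 0, 0.03, -0.15, 0, 0, 0.03, -0.15, 0, 0, 0.03, -0.15, 0, 0, 0.05, -0.17, 0, 0, 0, 0, 0, 0])

```text
time_s: 29.65
position: [0.4002, -0.1332, 0.164]
tcp_rot: [[-1.0, 0.013, 0.001], [0.013, 1.0, -0.001], [-0.001, -0.001, -1.0]]
force: [0.8, -0.7, -0.6]
opening: 0.005
grasp_force: 0.0
```

```bash
cat > ang.py <<'E'
from h import *
for c in('top','scene'):
    p,d=bot.capture(c); S=cloud(c,d); H=np.array([.545,-.079])
    m=(d>0)&(S[...,2]>.203)&(S[...,2]<.2125)&(S[...,0]<.56)&(S[...,0]>.34)&(S[...,1]>-.27)&(S[...,1]<-.06)
    r=np.hypot(*(S[...,:2]-H).T).T; m&=(r<.18)&(r>.05)
    q=S[m][:,:2]-H; th=np.degrees(np.arctan2(-q[:,0],-q[:,1])); print(c,len(q),np.median(th).round(1),np.percentile(th,[10,90]).round(1))
s=bot.read_state(); print(s['time_s'],s['position'].round(4),s['force'].round(1))
E
python3 ang.py
```

```text
top 168 56.5 [-3.3 62.7]
scene 172 -1.1 [-5.8 62.2]
29.75 [ 0.3995 -0.1324  0.1639] [ 0.3  0.  -0.1]
```

apply_moves(plan=[0.08, -0.14, 0, 0, 0.08, -0.14, 0, 0, 0.08, -0.14, 0, 0, 0.08, -0.15, 0, 0, 0.08, -0.15, 0, 0, 0.11, -0.12, 0, 0, 0.11, -0.12, 0, 0, 0.115, -0.12, 0, 0, 0.115, -0.12, 0, 0, 0.12, -0.12, 0, 0, 0, 0, 0, 0])

```text
time_s: 31.12
position: [0.4489, -0.199, 0.164]
tcp_rot: [[-1.0, 0.012, 0.001], [0.012, 1.0, -0.001], [-0.001, -0.001, -1.0]]
force: [-0.0, 0.4, 0.7]
opening: 0.006
grasp_force: 0.0
```

apply_moves(plan=[0.14, -0.09, 0, 0, 0.14, -0.09, 0, 0, 0.15, -0.09, 0, 0, 0.15, -0.08, 0, 0, 0.15, -0.08, 0, 0, 0, 0, 0, 0, 0, 0, 0, 0])

```text
time_s: 32.0
position: [0.4844, -0.2196, 0.1638]
tcp_rot: [[-1.0, 0.012, -0.001], [0.012, 1.0, 0.0], [0.001, 0.0, -1.0]]
force: [0.3, 0.1, 0.1]
opening: 0.005
grasp_force: 0.0
```

```bash
sed -i 's/(r>.05)/(r>.05)\&(S[...,0]<.538)/' ang.py; python3 ang.py
```

```text
top 85 11.4 [ 8.4 15.1]
scene 1 25.8 [25.8 25.8]
32.1 [ 0.4843 -0.2196  0.1639] [0.1 0.4 0.1]
```

apply_moves(plan=[0.1, -0.03, 0, 0, 0.1, -0.03, 0, 0, 0.1, -0.03, 0, 0, 0.1, -0.03, 0, 0, 0, 0, 0, 0])

```text
time_s: 32.72
position: [0.5048, -0.2258, 0.1638]
tcp_rot: [[-1.0, 0.012, -0.0], [0.012, 1.0, 0.0], [0.0, 0.0, -1.0]]
force: [-0.8, 0.5, 0.3]
opening: 0.003
grasp_force: 0.3
```

apply_moves(plan=[0.08, -0.01, 0, 0, 0.08, -0.01, 0, 0, 0, 0, 0, 0])

```text
time_s: 33.1
position: [0.5132, -0.227, 0.1639]
tcp_rot: [[-1.0, 0.012, 0.001], [0.012, 1.0, -0.0], [-0.001, -0.0, -1.0]]
force: [-0.5, -0.3, 0.2]
opening: 0.005
grasp_force: 0.2
```

apply_moves(plan=[0.06, -0.01, 0, 0, 0, 0, 0, 0])

```text
time_s: 33.35
position: [0.5164, -0.2275, 0.1641]
tcp_rot: [[-1.0, 0.012, 0.001], [0.012, 1.0, -0.0], [-0.001, -0.0, -1.0]]
force: [-0.2, 0.1, -0.3]
opening: 0.005
grasp_force: 0.0
```

apply_moves(plan=[0.06, -0.01, 0, 0, 0, 0, 0, 0])

```text
time_s: 33.6
position: [0.5191, -0.2279, 0.1641]
tcp_rot: [[-1.0, 0.012, 0.001], [0.012, 1.0, -0.0], [-0.001, -0.0, -1.0]]
force: [0.1, 0.4, -0.4]
opening: 0.006
grasp_force: 0.0
```

apply_moves(plan=[0.04, -0.01, 0, 0, 0, 0, 0, 0])

```text
time_s: 33.85
position: [0.5208, -0.2284, 0.164]
tcp_rot: [[-1.0, 0.012, 0.0], [0.012, 1.0, -0.0], [-0.0, -0.0, -1.0]]
force: [0.4, 0.1, 0.7]
opening: 0.006
grasp_force: 0.0
```

apply_moves(plan=[0.04, 0, 0, 0, 0, 0, 0, 0])

```text
time_s: 34.1
position: [0.5213, -0.2283, 0.1639]
tcp_rot: [[-1.0, 0.012, -0.003], [0.012, 1.0, 0.0], [0.003, 0.0, -1.0]]
force: [-4.9, -1.3, 2.5]
opening: 0.005
grasp_force: 2.5
```

apply_moves(plan=[0.02, 0, 0, 0, 0, 0, 0, 0])

```text
time_s: 34.35
position: [0.5213, -0.2283, 0.1639]
tcp_rot: [[-1.0, 0.012, -0.005], [0.012, 1.0, 0.001], [0.005, 0.0, -1.0]]
force: [-7.2, -0.9, 3.9]
opening: 0.005
grasp_force: 3.7
```

apply_moves(plan=[0.02, 0, 0, 0, 0, 0, 0, 0])

```text
time_s: 34.6
position: [0.5213, -0.2283, 0.1639]
tcp_rot: [[-1.0, 0.011, -0.007], [0.011, 1.0, 0.001], [0.007, 0.001, -1.0]]
force: [-10.7, -2.2, 6.3]
opening: 0.003
grasp_force: 4.9
```

apply_moves(plan=[0.02, 0, 0, 0, 0, 0, 0, 0])

```text
time_s: 34.85
position: [0.5213, -0.2282, 0.1639]
tcp_rot: [[-1.0, 0.011, -0.009], [0.011, 1.0, 0.001], [0.009, 0.001, -1.0]]
force: [-12.2, -2.4, 6.8]
opening: 0.007
grasp_force: 6.1
```

```bash
cat > shut.py <<'E'
from h import *
s=bot.read_state(); print(s['time_s'],s['position'].round(4),s['force'].round(1))
p,d=bot.capture('top'); C=cloud('top',d)
m=(d>0)&(C[...,2]>.198)&(C[...,2]<.222)
for y in np.arange(-.25,-.08,.02):
    q=C[m&(abs(C[...,1]-y)<.01)&(C[...,0]<.6)&(C[...,0]>.45)]; print(y.round(2),len(q),q.min(0).round(4) if len(q) else'')
p,d=bot.capture('scene'); import sys
cv2.imwrite('pics/'+sys.argv[1]+'.png',cv2.resize(p[170:350,190:400],None,fx=3,fy=3)[:,:,::-1])
E
python3 shut.py s4
```

```text
34.85 [ 0.5213 -0.2282  0.1639] [-12.2  -2.4   6.8]
-0.25 0 
-0.23 43 [ 0.5779 -0.2376  0.2105]
-0.21 128 [ 0.539  -0.2192  0.2062]
-0.19 184 [ 0.5359 -0.1999  0.2055]
-0.17 156 [ 0.5358 -0.18    0.2071]
-0.15 137 [ 0.5371 -0.1597  0.2092]
-0.13 234 [ 0.5368 -0.1398  0.1997]
-0.11 226 [ 0.5381 -0.12    0.1988]
-0.09 23 [ 0.5382 -0.0989  0.2037]
```

View pics/s4.png

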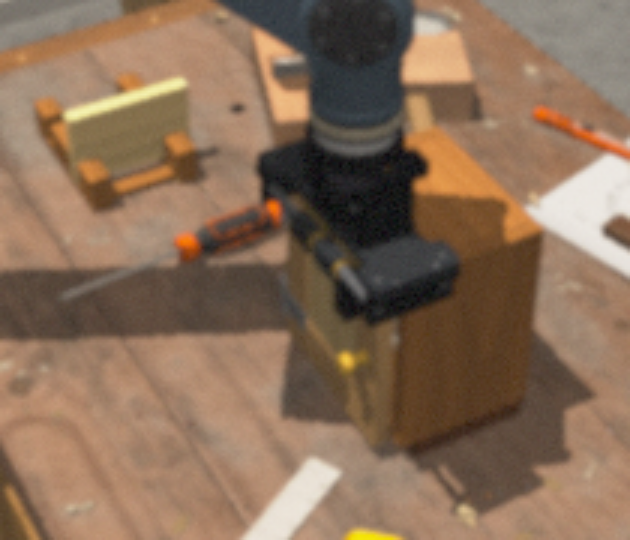

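The door lies flat against the cabinet front with the finger pressing at 12 N (no rebound). Back off and check.

apply_moves(plan=[-0.1, 0, 0, 0, -0.3, 0, 0, 0, -0.5, 0, 0, 0, -0.5, 0, 0, 0, -0.5, 0, 0.1, 0, -0.5, 0.5, 0.3, 0, 0, 0.7, 0.3, 0, 0, 0.7, 0.3, 0, 0, 0.7, 0.3, 0, 0, 0.7, 0, 0, 0, 0, 0, 0, 0, 0, 0, 0])

```text
time_s: 36.45
position: [0.4058, -0.0637, 0.229]
tcp_rot: [[-1.0, 0.011, 0.001], [0.011, 1.0, -0.001], [-0.001, -0.001, -1.0]]
force: [-0.7, -0.9, 0.4]
opening: 0.007
grasp_force: 0.0
```

```bash
python3 shut.py s5; python3 - <<'E'
from h import *
p,d=bot.capture('scene'); S=cloud('scene',d)
m=(d>0)&(S[...,2]>.06)&(S[...,2]<.2)&(S[...,0]>.52)&(S[...,0]<.56)&(S[...,1]>-.245)&(S[...,1]<-.08)
q=S[m]
for lo,hi in((.03,.06),(.06,.1),(.14,.17),(.17,.205)):
    m=(d>0)&(S[...,2]>lo)&(S[...,2]<hi)&(abs(S[...,0]-.54)<.025)&(S[...,1]>-.25)&(S[...,1]<-.09)
    q=S[m]
    for _ in range(4):
        c=np.polyfit(q[:,1],q[:,0],1); r=q[:,0]-np.polyval(c,q[:,1]); q=q[abs(r)<max(.002,1.5*r.std())]
    print('face z',lo,len(q),'yaw deg',-np.degrees(np.arctan(c[0])).round(2),'x at -.17',np.polyval(c,-.17).round(4),'ymin',q[:,1].min())
E
```

```text
36.45 [ 0.4058 -0.0637  0.229 ] [-0.7 -0.9  0.4]
-0.25 231 [ 0.5334 -0.26    0.1988]
-0.23 252 [ 0.5349 -0.2398  0.2036]
-0.21 238 [ 0.5344 -0.2198  0.2016]
-0.19 229 [ 0.5358 -0.1999  0.2065]
-0.17 242 [ 0.5357 -0.18    0.2033]
-0.15 238 [ 0.5371 -0.1598  0.2055]
-0.13 235 [ 0.537  -0.14    0.2025]
-0.11 227 [ 0.538  -0.1199  0.2022]
-0.09 23 [ 0.5381 -0.0988  0.2012]
face z 0.03 222 yaw deg -1.42 x at -.17 0.5321 ymin -0.2499123511132954
face z 0.06 280 yaw deg -2.15 x at -.17 0.535 ymin -0.24976326141624078
face z 0.14 204 yaw deg -2.1 x at -.17 0.5352 ymin -0.24933362362408312
face z 0.17 316 yaw deg -1.52 x at -.17 0.5329 ymin -0.24854056636086344
```

View pics/s5.png

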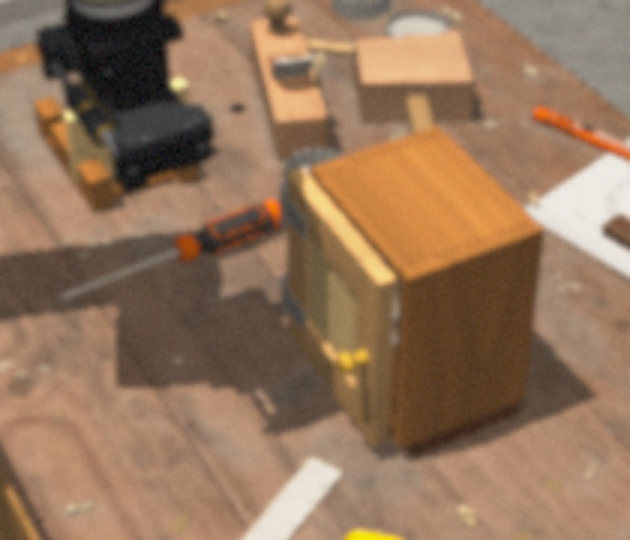

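The picture shows the door shut, parallel to the cabinet front (free edge at crop ~(390,350)); its yaw (about -1.5°) matches the cabinet's front edge. The robot is clear.

```bash
python3 -c "
from rig import bot
print(bot.hand_in())"
```

```text
the job is handed in; nothing more can be done
None
```

The door is hung on both pintles and pushed shut. In the last images it lay parallel to the cabinet front, and the robot was clear of everything. The job is handed in at about 36 s; no verdict came back.

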